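# Clear the board from the spice carousel and hold the square jar to the front

## Task

The wooden board stands in its rack in the way of the spice carousel: take it out and lean it at a slant squarely against the middle of the front of the white bread bin, its bottom edge on the counter a few centimetres out from the bin, and let it go there. Then turn the carousel by the wing handle on top until the one square jar stands over the pointer tab at the front, and finish while still gripping the handle, holding the carousel still for the cook. Leave everything else where it stands.

Things in the scene. Friction and masses are not known exactly. Their poses are not given: they have to be found in the camera images.
- board: Light wooden board, a flat slab 12 mm thick (its x), 160 mm wide (its y), 200 mm tall (its z), about 0.2 kg. Origin at the centre of its bottom edge. At the start it stands upright in the slot of the rack, its upper 166 mm free, its top edge 212 mm above the counter. Held lightly by the top it can swing in the fingers.
- board_mid (a point): Centre of the board, 100 mm above its bottom edge, axes as board.
- board_foot (a point): Centre of the board's bottom edge.
- rack: Fixed wooden rack, 66 mm deep (x) by 180 mm wide (y) by 46 mm tall, standing right in front of the carousel and turned as it is, its centre about 175 mm before the carousel's. A slot 16 mm wide runs along its y through the middle, with its floor 12 mm above the counter; the board stands in it. Origin at the centre of its underside.
- bin: White bread bin with a wooden lid, fixed and closed: a box 160 mm deep (x) by 240 mm wide (y) by 140 mm tall, with flush upright faces. Origin at the centre of its underside; its front face (towards the robot) lies 80 mm along its -x. It stands to the left or the right of the carousel.
- carousel: Fixed foot of the spice carousel: a disc 190 mm across and 16 mm high, with a small wooden pointer tab sticking out at its front, along its -x. Origin at the centre of its underside, on the turning axis, which is vertical.
- pointer (a point): Point on top of the pointer tab at the front of the carousel's foot, 130 mm from the turning axis, 13 mm above the counter.
- spin (a joint): Angle of the turntable on its foot, rad, growing anticlockwise seen from above. At 0 or any whole turn (6.283) the square jar stands exactly over the pointer tab. Turns freely both ways (friction about 0.04 N m, no spring, no stop) and stays where left. A wooden disc 220 mm across, its top 32 mm above the counter, with six white jars fast in it, 75 mm from the axis.
- square_jar (a point): Middle of the one square jar on the turntable: 44 by 44 mm, its lid 146 mm above the counter, the tallest of the six (the five round ones reach at most 126 mm). This point is 75 mm from the turning axis and 88 mm above the counter.
- turntable: The turning part of the carousel: disc, jars, post and wing handle in one. Origin on the turning axis, 18 mm above the counter; the square jar lies along its -x, the wing handle along its x.
- handle_mid (a point): Centre of the wooden wing handle on top of the post in the middle of the turntable, fast to it: a bar 64 mm long (along x), 16 mm thick (along y), 36 mm tall, from 168 to 204 mm above the counter. One end of the bar points to the square jar (along -x). This centre lies on the turning axis, 186 mm above the counter.
- bin_jar: Bystander, leave it alone: closed jar, 60 mm wide, 85 mm tall, standing on top of the bread bin. Origin at the centre of its underside.
- low_tin: Bystander, leave it alone: low tin, 60 mm wide, 50 mm tall, near the middle of the counter. Origin at the centre of its underside.
- sauce: Bystander, leave it alone: closed bottle, 52 mm wide, 150 mm tall, between the carousel and the bread bin. Origin at the centre of its underside.
- mug: Bystander, leave it alone: mug, 80 mm wide, 85 mm tall, to the left. Origin at the centre of its underside.
- bowl: Bystander, leave it alone: bowl, 120 mm wide, 55 mm tall, to the right. Origin at the centre of its underside.
There are look-alikes about, which are no part of the job. Of the things that look like the board, the middle-sized one is meant.

How it is judged:
By the outcome, as a careful person would: the job done as asked, in the order asked, and still so for the second after the job is handed in, while the arm keeps its last pose, push and grip.
It also fails if it takes over 72 s, if anything falls off the work surface, if the arm or the gripper's body presses on something with over 40 N, if the wrist force passes 120 N, or if a joint passes its speed limit or range.

## Robot

A 6-joint arm with a two-finger parallel gripper is mounted at the origin on the work surface. World frame = base frame: x ahead of the robot, y to its left, z up, the work surface at z = 0. Lengths are in m, angles in rad, forces in N, time in s.
With the tool pointing down it reaches from about 0.35 to 0.95 m from the base axis. Payload 17.4 kg.
Tool frame: the origin (TCP) lies on the centre line of the jaws, within the pads' length; the fingertips stand 22 mm ahead of it and the grasp point (between the pads) lies 3 mm ahead of it; z points along the fingers, y is the line along which they close (so a half turn about z gives the same grasp; the last joint's range is limited). The gripper opens to 93 mm and grips with 3 to 60 N. Pads are 15 mm wide; open, the fingers measure 128 mm over their backs; the gripper's body (75 mm by 188 mm) begins 65 mm behind the grasp point.
Start: joints at [1.101, 0.116, 1.442, -0, 1.584, -0.038], TCP at [0.283, 0.613, 0.241] pointing down, gripper open.
Joint ranges: [-2.83, 2.83], [-0.83, 2.19], [0.07, 2.5], [-1.14, 4.28], [0.01, 3], [-2.97, 2.97]. Speed limits (rad/s): [1.89, 1.89, 2.22, 3.14, 3.14, 3.14].

## Interface

Orientations are given as a unit quaternion [w, x, y, z].
In Python, from cell import sense, snapshot, sign_off gives the robot as it stands.
- The arm moves only by the tool servo_tool, never from a script. Its argument "increments" is text: rows parted by semicolons, each of 4 numbers parted by spaces: the shift along the world's x, y, z scaled (see below), then the turn about the world's z scaled (see below). A call has 1 to 5 rows; each row is the pose to reach, as a shift and turn from the pose commanded when the call began; what a row does not reach only later rows make up. The controller multiplies each number of a shift by 25 cm and each number of a turn by 60 degrees. A row lasts 1/10 s, in which the tool goes at most 50 mm and 8.59 degrees, less where a joint would pass 70% of its speed; a pose out of reach is approached as far as the arm can. A call with a number of a shift or a turn outside -1 to 1 is refused whole. A call with a gripper value outside its range is refused whole. "jaw" is the opening, from 0 (shut) to 1 (fully open), set as the call begins (left out, the last holds). The fingers move at their own pace and stop on an object; "force" is the grip in N (left out, the last holds). Time passes only in rows, so rows that repeat a pose let the fingers close. It gives the time, the measured TCP pose, the force, the opening and the grip force at its end, in the units of the state.
- sense(): the state, without advancing time (a new reading comes with each control period).
- snapshot(name): name is "scene" or "side" or "wrist"; returns a dict with "pixels" (420x560x3 uint8, red, green, blue), "mtx" (3x3 intrinsics, pixels), "k1" (the pictures are not rectified: a ray, as slopes to the right and down, at radius r is drawn at 1 + k1 r^2 times it, then the intrinsics apply), "cam_to_world" (4x4, takes a point from camera to world coordinates); the wrist camera has in their place "mount" (4x4, takes a point from camera to tool coordinates, whose origin is the TCP and whose axes are the flange's). Camera axes: x right, y up, looking along -z (the intrinsics and any distortion apply to the point x, -y, -z); pixel columns grow to the right and rows downward; lengths in m; the calibration is good to about 2 mm. A picture is of the moment at which its call begins: read the wrist's pose just before it. There is no depth.
- sign_off(): hands the job in; it is judged then, once.
The state is a dict: "time": time; "q": joint angles; "qd": joint speeds; "effort": joint torques, N m; "ee_pos": TCP position; "tcp_rot": TCP orientation; "contact_force": force on the tool from outside, world axes, zero at the start; "wrist_torque": the same for the moment, N m; "width": opening from 0.0 (shut) to 1.0 (fully open); "finger_force": force on a finger pad.
Only numpy, scipy, OpenCV 4.12 (cv2) and the standard library are available. Lean on these libraries where they do the work, as an engineer would, in place of code of your own. Each camera call takes 0.05 s, during which the arm holds its last target. There are 200 camera calls.

## Working session

There is one attempt and no reset: what is moved stays moved. The work goes in short steps, Python scripts to look and compute and a tool call to move; the robot and the scene stay as the last step left them, time stands still between calls to the robot, and variables do not carry over. Pictures are saved under pics/ and viewed, at most 10 in all, crops included, and the job is handed in when it is done.

Besides the shell and the picture viewer there is one more tool, called after "Emit:" in YAML: its name, and indented under it one key for each argument. servo_tool: Moves the arm, as the interface text tells. Its arguments: {"type":"object","properties":{"increments":{"type":"string"},"jaw":{"type":"number"},"force":{"type":"number"}},"required":["increments"]}

```bash
mkdir -p pics; python3 - <<'E'
from cell import sense,snapshot
import cv2,numpy as np,pickle
s=sense();print(s)
for n in("scene","side","wrist"):
    d=snapshot(n);pickle.dump(d,open(n+'.pkl','wb'))
    cv2.imwrite(f'pics/{n}0.png',d['pixels'][:,:,::-1]);print(n,d['mtx'].tolist(),d['k1'],np.round(d.get('cam_to_world',d.get('mount')),3).tolist())
E
```

```text
{'time': 0.0, 'q': array([ 1.10121178e+00,  1.16456944e-01,  1.44227008e+00, -1.68757434e-05,
        1.58400735e+00, -3.78017529e-02]), 'qd': array([-3.83677506e-06, -7.29252567e-05,  1.52679299e-04, -1.45594041e-04,
        6.33169183e-06,  1.13364335e-03]), 'effort': array([ 1.45326605e-03, -7.21230125e+01, -6.22628260e+01,  7.81328115e-02,
        2.33015564e-02, -4.80692154e-05]), 'ee_pos': array([0.28241011, 0.6128764 , 0.23992176]), 'tcp_rot': array([-1.35107162e-04,  2.14218288e-01,  9.76785647e-01, -5.54703683e-04]), 'contact_force': array([-0.67939833, -0.85859392,  0.14572504]), 'wrist_torque': array([-0.03175918, -0.03562576, -0.00058184]), 'finger_force': 0.0, 'width': 0.9972571249298252}
scene [[471.07809095291583, 0.0, 280.29384610424677], [0.0, 471.07809095291583, 204.65543207486596], [0.0, 0.0, 1.0]] 0.04687094956695793 [[0.878, -0.305, 0.37, 1.098], [0.479, 0.576, -0.662, -1.167], [-0.011, 0.758, 0.652, 1.271], [0.0, 0.0, 0.0, 1.0]]
side [[397.6195772745271, 0.0, 278.05212598491124], [0.0, 397.6195772745271, 210.3011813620036], [0.0, 0.0, 1.0]] 0.03131318699567257 [[0.714, 0.44, -0.544, -0.211], [-0.7, 0.45, -0.554, -0.707], [0.001, 0.777, 0.63, 0.913], [0.0, 0.0, 0.0, 1.0]]
wrist [[360.8229441236246, 0.0, 275.65437541574767], [0.0, 360.8229441236246, 209.75429878968848], [0.0, 0.0, 1.0]] -0.07749646294826922 [[-0.001, 0.968, 0.253, 0.07], [1.0, 0.001, -0.0, -0.0], [-0.0, 0.253, -0.968, -0.144], [0.0, 0.0, 0.0, 1.0]]
```

View pics/scene0.png

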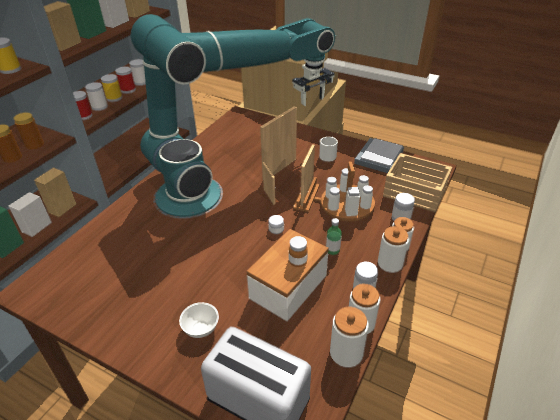

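View pics/side0.png

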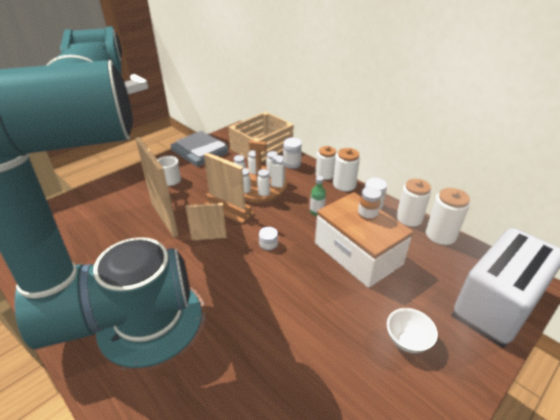

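Three board look-alikes appear in the scene view: a large one at (280,145), a small one at (268,182), and a middle-sized one in the rack slot at (307,175). The last fits (middle size, in the rack before the carousel). An enlarged crop should confirm it.

```bash
python3 - <<'E'
import cv2,pickle,numpy as np
a=pickle.load(open('scene.pkl','rb'))['pixels'][100:250,250:450]
b=pickle.load(open('side.pkl','rb'))['pixels'][130:280,130:330]
f=lambda i:cv2.resize(i,None,fx=4,fy=4,interpolation=cv2.INTER_CUBIC)[:,:,::-1]
cv2.imwrite('pics/c1.png',f(a));cv2.imwrite('pics/c2.png',f(b))
E
```

```text
(no output)
```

View pics/c1.png

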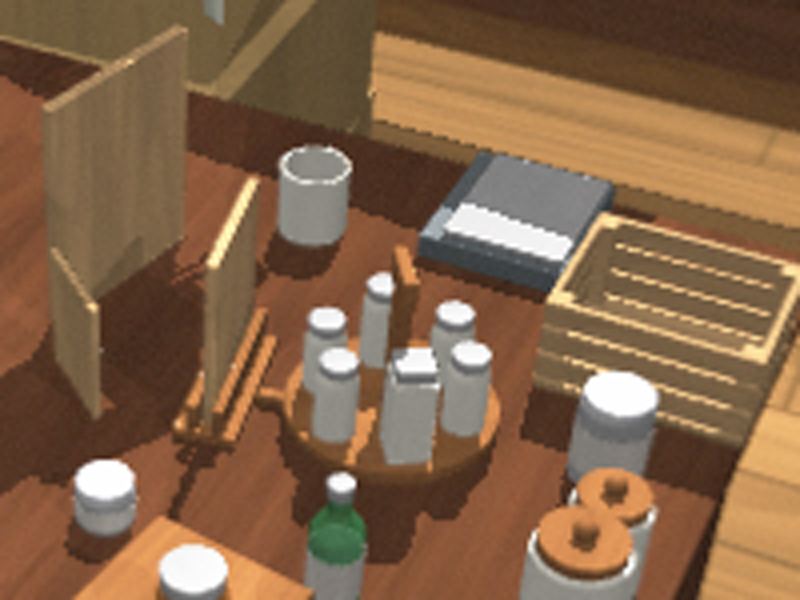

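View pics/c2.png

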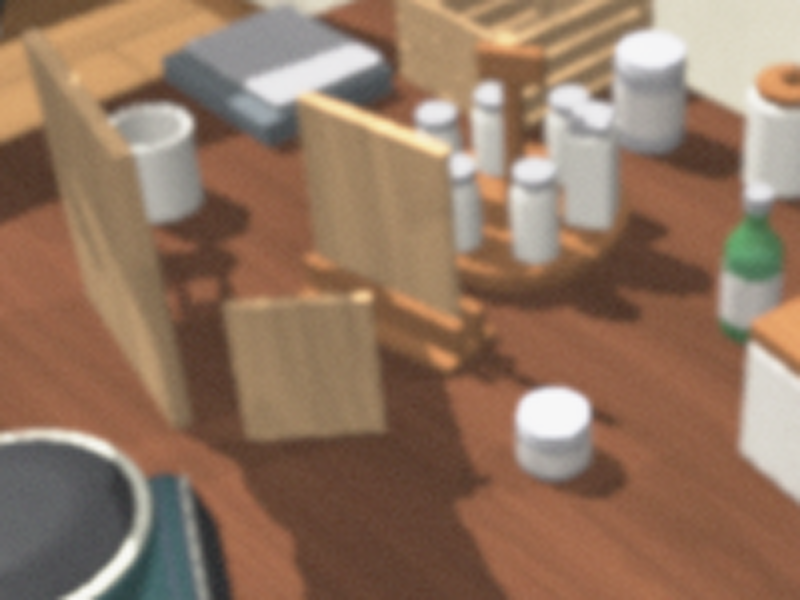

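The crops confirm it: the middle board is in the rack slot at scene (307,175), directly before the carousel. The large one stands behind and the small one in front, both free of the rack. Next, an enlarged view of the bin.

```bash
python3 - <<'E'
import cv2,pickle,numpy as np
a=pickle.load(open('scene.pkl','rb'))['pixels'][215:325,240:340]
b=pickle.load(open('side.pkl','rb'))['pixels'][180:290,313:413]
i=np.hstack([a,b])
cv2.imwrite('pics/c3.png',cv2.resize(i,None,fx=4,fy=4,interpolation=cv2.INTER_CUBIC)[:,:,::-1])
E
cat > h.py <<'E'
import numpy as np,cv2,pickle
from scipy.optimize import least_squares
def proj(d,P,T=None):
    T=d['cam_to_world'] if T is None else T
    c=(np.atleast_2d(P)-T[:3,3])@T[:3,:3]
    x=c[:,0]/-c[:,2];y=-c[:,1]/-c[:,2];f=1+d['k1']*(x*x+y*y);K=d['mtx']
    return np.c_[K[0,0]*x*f+K[0,2],K[1,1]*y*f+K[1,2]]
def onz(d,uv,z,T=None):
    T=d['cam_to_world'] if T is None else T
    K=d['mtx'];p=(np.array(uv,float)-[K[0,2],K[1,2]])/[K[0,0],K[1,1]];q=p.copy()
    for _ in range(20):q=p/(1+d['k1']*(q@q))
    r=T[:3,:3]@np.array([q[0],-q[1],-1]);t=(z-T[2,3])/r[2]
    return T[:3,3]+t*r
E
python3 - <<'E'
from h import *
s=pickle.load(open('scene.pkl','rb'));d=pickle.load(open('side.pkl','rb'))
S=lambda u,v,z:print('scene',(u,v),onz(s,(250+u/4,100+v/4),z).round(3))
D=lambda u,v,z:print('side',(u,v),onz(d,(130+u/4,130+v/4),z).round(3))
S(252,181,.212);S(212,262,.212);D(305,95,.212);D(446,150,.212)
print('handle');S(398,249,.204);S(409,274,.204);D(480,46,.204);D(543,52,.204)
print('jar');S(415,364,.146);D(596,116,.146)
print('pointer');S(262,397,.013)
print('small jars lid');S(326,318,.12);S(380,285,.12);S(338,360,.12);S(471,355,.12);S(454,312,.12)
print('low tin');S(105,478,.05);D(553,412,.05)
E
```

```text
scene (252, 181) [0.438 0.292 0.212]
scene (212, 262) [0.464 0.15  0.212]
side (305, 95) [0.432 0.297 0.212]
side (446, 150) [0.463 0.149 0.212]
handle
scene (398, 249) [0.609 0.262 0.204]
scene (409, 274) [0.634 0.229 0.204]
side (480, 46) [0.603 0.268 0.204]
side (543, 52) [0.636 0.22  0.204]
jar
scene (415, 364) [0.667 0.175 0.146]
side (596, 116) [0.66  0.177 0.146]
pointer
scene (262, 397) [0.497 0.209 0.013]
small jars lid
scene (326, 318) [0.552 0.232 0.12 ]
scene (380, 285) [0.578 0.308 0.12 ]
scene (338, 360) [0.589 0.177 0.12 ]
scene (471, 355) [0.7   0.244 0.12 ]
scene (454, 312) [0.661 0.3   0.12 ]
low tin
scene (105, 478) [ 0.434 -0.011  0.05 ]
side (553, 412) [ 0.43  -0.008  0.05 ]
```

View pics/c3.png

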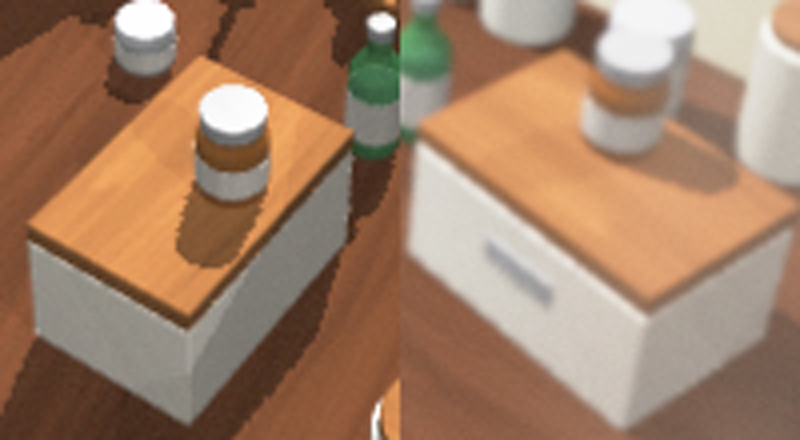

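```bash
python3 - <<'E'
from h import *
s=pickle.load(open('scene.pkl','rb'));d=pickle.load(open('side.pkl','rb'))
a=[onz(s,(240+u/4,215+v/4),.14) for u,v in((198,57),(30,222),(190,318),(352,132))]
b=[onz(d,(313+(u-400)/4,180+v/4),.14) for u,v in((420,125),(650,303),(795,208),(570,50))]
print(np.round(a,3)[:,:2].tolist());print(np.round(b,3)[:,:2].tolist())
print([onz(s,(240+u/4,215+v/4),0).round(3).tolist() for u,v in((190,422),(40,333))],[onz(d,(313+(u-400)/4,180+v/4),0).round(3).tolist() for u,v in((408,245),(628,430))])
# joint fit bin x,y,yaw
obs=[(s,(240+u/4,215+v/4)) for u,v in((198,57),(30,222),(190,318),(352,132),(40,333),(190,422))]
obs+=[(d,(313+(u-400)/4,180+v/4)) for u,v in((420,125),(650,303),(795,208),(570,50),(408,245),(628,430))]
loc=[(-.08,.12,.14),(-.08,-.12,.14),(.08,-.12,.14),(.08,.12,.14),(-.08,-.12,0),(.08,-.12,0),(-.08,.12,.14),(-.08,-.12,.14),(.08,-.12,.14),(.08,.12,.14),(-.08,.12,0),(-.08,-.12,0)]
def f(p):
    R=np.array([[np.cos(p[2]),-np.sin(p[2]),0],[np.sin(p[2]),np.cos(p[2]),0],[0,0,1]])
    return np.concatenate([(proj(c,R@np.array(l)+[p[0],p[1],0])-uv).ravel() for (c,uv),l in zip(obs,loc)])
r=least_squares(f,[.6,-.15,0]);print(r.x,r.fun.round(1))
p=r.x;n=np.array([np.cos(p[2]),np.sin(p[2])]);print('front mid',p[:2]-.08*n,'n',n)
# board fit
O=[(s,(250+u/4,100+v/4)) for u,v in((252,181),(212,262))]+[(d,(130+u/4,130+v/4)) for u,v in((305,95),(446,150))]
def g(p):
    t=np.array([-np.sin(p[2]),np.cos(p[2])])
    return np.concatenate([(proj(c,[*(p[:2]+t*e),.212])-uv).ravel() for (c,uv),e in zip(O,(.08,-.08,.08,-.08))])
r=least_squares(g,[.45,.22,.19]);print('board',r.x,r.fun.round(1))
E
```

```text
[[0.548, -0.118], [0.518, -0.348], [0.675, -0.372], [0.702, -0.138]]
[[0.54, -0.116], [0.508, -0.35], [0.662, -0.367], [0.701, -0.138]]
[[0.671, -0.366, 0.0], [0.518, -0.347, 0.0]] [[0.55, -0.106, -0.0], [0.518, -0.349, -0.0]]
[ 0.60868398 -0.24036021 -0.13262427] [ 0.4 -1.6 -1.4 -0.3 -0.3 -0.9  1.2 -1.  -1.5 -0.2 -0.2  1.  -0.2 -1.4
  0.9 -1.3  2.8 -1.2 -0.8 -1.1  0.1  1.4 -1.   0.8]
front mid [ 0.52938651 -0.22978134] n [ 0.99121828 -0.13223582]
board [0.44901158 0.22383557 0.18420284] [ 0.3 -1.5 -0.7  0.6 -0.5 -0.8  1.   0.3]
```

```bash
python3 - <<'E'
from h import *
s=pickle.load(open('scene.pkl','rb'));d=pickle.load(open('side.pkl','rb'))
S=lambda n,u,v,z:print(n,onz(s,(250+u/4,100+v/4),z).round(3))
D=lambda n,u,v,z:print(n,onz(d,(130+u/4,130+v/4),z).round(3))
S('big br',185,242,0);D('big near bottom',183,425,0);D('small l',247,437,0);D('small r',383,432,0)
for z in(.24,.27,.30):
  S(f'big top near {z}',48,105,z);S('far',183,30,z);D('side near',128,152,z);D('side far',30,35,z)
print('bowl',onz(s,(199,322),.03),onz(d,(411,331),.03))
print('binjar',onz(s,(240+234/4,215+180/4),.15),onz(d,(313+225/4,180+130/4),.15))
print('sauce',onz(s,(334,222),.15),onz(d,(130+760/4,130+190/4),.15))
E
```

```text
big br [0.292 0.434 0.   ]
big near bottom [0.233 0.238 0.   ]
small l [0.263 0.188 0.   ]
small r [ 0.348  0.114 -0.   ]
big top near 0.24 [0.206 0.283 0.24 ]
far [0.259 0.487 0.24 ]
side near [0.259 0.283 0.24 ]
side far [0.297 0.5   0.24 ]
big top near 0.27 [0.232 0.241 0.27 ]
far [0.284 0.439 0.27 ]
side near [0.238 0.239 0.27 ]
side far [0.275 0.447 0.27 ]
big top near 0.3 [0.258 0.199 0.3  ]
far [0.308 0.391 0.3  ]
side near [0.217 0.195 0.3  ]
side far [0.252 0.393 0.3  ]
bowl [ 0.43928856 -0.52017521  0.03      ] [ 0.45109232 -0.51686     0.03      ]
binjar [ 0.64438216 -0.2403009   0.15      ] [ 0.6367603  -0.23567455  0.15      ]
sauce [ 0.67253389 -0.02249097  0.15      ] [ 0.67225036 -0.00887886  0.15      ]
```

Emit:
servo_tool:
  increments: "0 0 0.48 0;0 0 0.48 0;0 0 0.48 0;0 0 0.48 0;0 0 0.48 0"
  jaw: 1

```text
time: 0.65
ee_pos: [0.2825, 0.613, 0.3599]
tcp_rot: [-0.0, 0.214, 0.977, -0.0]
contact_force: [-0.1, 0.5, -0.8]
width: 0.998
finger_force: 0.0
```

Emit:
servo_tool:
  increments: "0.34 -0.8 0 -0.45;0.34 -0.8 0 -0.45;0.34 -0.8 0 -0.45;0.34 -0.8 0 -0.45;0.34 -0.8 0 -0.45"

```text
time: 1.15
ee_pos: [0.3684, 0.4098, 0.3591]
tcp_rot: [-0.0, 0.438, 0.899, -0.001]
contact_force: [-0.9, -0.6, 0.2]
width: 1.003
finger_force: 0.0
```

Emit:
servo_tool:
  increments: "0.328 -0.756 0 -0.462;0.328 -0.756 0 -0.462;0.328 -0.756 0 -0.462;0.328 -0.756 0 -0.462;0.328 -0.756 0 -0.462"

```text
time: 1.65
ee_pos: [0.4508, 0.2204, 0.359]
tcp_rot: [-0.0, 0.641, 0.767, -0.001]
contact_force: [0.0, -0.3, -1.7]
width: 1.002
finger_force: 0.0
```

Emit:
servo_tool:
  increments: "0 0 0 0;0 0 0 0;0 0 0 0"

```text
time: 1.95
ee_pos: [0.449, 0.2253, 0.3601]
tcp_rot: [-0.0, 0.638, 0.77, -0.0]
contact_force: [0.4, -0.4, -1.3]
width: 1.001
finger_force: 0.0
```

```bash
cat >> h.py <<'E'
def wrist(name):
    from cell import sense,snapshot
    from scipy.spatial.transform import Rotation as R
    s=sense();d=snapshot('wrist');q=s['tcp_rot'];T=np.eye(4)
    T[:3,:3]=R.from_quat([q[1],q[2],q[3],q[0]]).as_matrix();T[:3,3]=s['ee_pos']
    d['cam_to_world']=T@d['mount'];pickle.dump(d,open(name+'.pkl','wb'))
    cv2.imwrite(f'pics/{name}.png',d['pixels'][:,:,::-1])
    ya=T[:3,1];print(s['time'],s['ee_pos'].round(4),'yang',np.degrees(np.arctan2(ya[1],ya[0])).round(2),s['width'],s['q'].round(2),s['contact_force'].round(1))
    return d
E
python3 -c "
from h import *;wrist('w1')"
```

```text
1.95 [0.449  0.2253 0.3601] yang 10.66 1.0006757593893403 [ 0.41 -0.27  1.61  0.    1.8   0.23] [ 0.4 -0.4 -1.3]
```

View pics/w1.png

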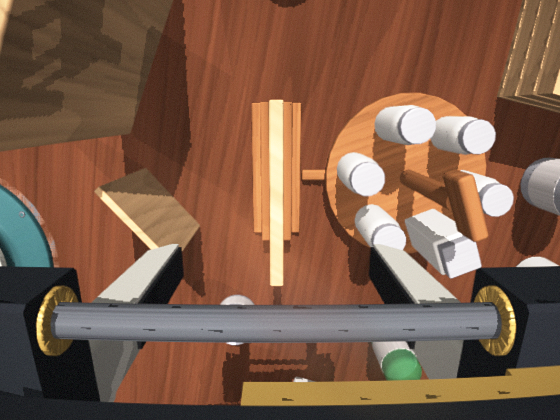

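The wrist view shows the board's top edge running from (276,101) to (277,285), centred between the fingers. The pointer tab is at (315,175), and the handle top runs from about (457,172) to (477,238).

```bash
python3 - <<'E'
from h import *
w=pickle.load(open('w1.pkl','rb'));P=lambda n,u,v,z:print(n,onz(w,(u,v),z).round(4))
P('bt far',276.5,101,.212);P('bt near',277,285,.212)
a=onz(w,(457.5,172),.204);b=onz(w,(477.5,238.5),.204);m=(a+b)/2
print('handle',a,b,m,np.linalg.norm(a-b),np.degrees(np.arctan2(*(b-a)[[1,0]])))
P('pointer tip',304,175,.013);P('jar lid',460,261,.146)
P('disc left',327,174,.032);P('disc top',408,94,.032);P('rack',276,100,.046)
c=onz(w,(304,175),.013);print('ptr dir',np.degrees(np.arctan2(*(c-m)[[1,0]])),np.linalg.norm((c-m)[:2]))
E
```

```text
bt far [0.4347 0.3052 0.212 ]
bt near [0.4641 0.1511 0.212 ]
handle [0.59727306 0.27813918 0.204     ] [0.63451501 0.22391772 0.204     ] [0.61589404 0.25102845 0.204     ] 0.06577940218373354 -55.5168086492016
pointer tip [0.4888 0.2234 0.013 ]
jar lid [0.6617 0.1821 0.146 ]
disc left [0.5164 0.2331 0.032 ]
disc top [0.596 0.353 0.032]
rack [0.4329 0.3128 0.046 ]
ptr dir -167.7397374876853 0.1300346638447348
```

Emit:
servo_tool:
  increments: "0.002 0.011 -0.4 0;0.002 0.011 -0.4 0;0.002 0.011 -0.668 0;0.002 0.011 -0.668 0;0.002 0.011 -0.668 0"

```text
time: 2.5
ee_pos: [0.4491, 0.2271, 0.1921]
tcp_rot: [-0.001, 0.639, 0.769, -0.002]
contact_force: [0.2, 0.1, 1.3]
width: 0.999
finger_force: 0.0
```

Emit:
servo_tool:
  increments: "0 0 0 0;0 0 0 0;0 0 0 0;0 0 0 0;0 0 0 0"
  jaw: 0
  force: 40

```text
time: 3.0
ee_pos: [0.4502, 0.2269, 0.1942]
tcp_rot: [0.0, 0.639, 0.769, 0.0]
contact_force: [0.3, -0.3, -0.5]
width: 0.617
finger_force: 0.0
```

Emit:
servo_tool:
  increments: "0 0 0 0;0 0 0 0;0 0 0 0;0 0 0 0;0 0 0 0"

```text
time: 3.5
ee_pos: [0.45, 0.2268, 0.1936]
tcp_rot: [-0.0, 0.639, 0.769, -0.0]
contact_force: [-0.3, 0.3, 0.5]
width: 0.188
finger_force: 0.0
```

Emit:
servo_tool:
  increments: "0 0 0 0;0 0 0 0;0 0 0 0"

```text
time: 3.8
ee_pos: [0.45, 0.2268, 0.1936]
tcp_rot: [-0.0, 0.639, 0.769, -0.0]
contact_force: [1.0, -0.1, 0.0]
width: 0.125
finger_force: 40.0
```

Emit:
servo_tool:
  increments: "0 0 0.2 0;0 0 0.3 0;0 0 0.4 0;0 0 0.56 0;0 0 0.56 0"

```text
time: 4.3
ee_pos: [0.4507, 0.2271, 0.3388]
tcp_rot: [0.001, 0.639, 0.769, 0.003]
contact_force: [-0.3, 0.2, -1.0]
width: 0.127
finger_force: 40.0
```

Emit:
servo_tool:
  increments: "0.008 -0.08 0 -0.02;0.016 -0.2 0 -0.04;0.024 -0.34 0 -0.06;0.032 -0.47 0 -0.08;0.04 -0.6 0 -0.1"

```text
time: 4.8
ee_pos: [0.4598, 0.0756, 0.3329]
tcp_rot: [-0.0, 0.679, 0.734, -0.0]
contact_force: [0.8, -0.1, -2.0]
width: 0.127
finger_force: 40.0
```

Emit:
servo_tool:
  increments: "0.008 -0.12 0 -0.02;0.016 -0.24 0 -0.04;0.024 -0.36 0 -0.06;0.032 -0.48 0 -0.08;0.04 -0.6 0 -0.1"

```text
time: 5.3
ee_pos: [0.4698, -0.0744, 0.3329]
tcp_rot: [-0.0, 0.716, 0.698, -0.0]
contact_force: [0.4, -0.0, -1.3]
width: 0.128
finger_force: 40.0
```

Emit:
servo_tool:
  increments: "0.008 -0.14 0 -0.02;0.016 -0.28 0 -0.04;0.024 -0.42 0 -0.06;0.032 -0.54 0 -0.08;0.039 -0.604 0 -0.105"

```text
time: 5.8
ee_pos: [0.4795, -0.2261, 0.3326]
tcp_rot: [-0.001, 0.754, 0.657, -0.0]
contact_force: [-0.2, 0.5, -1.6]
width: 0.128
finger_force: 40.0
```

Emit:
servo_tool:
  increments: "0 0 0 0;0 0 0 0;0 0 0 0;0 0 0 0"

```text
time: 6.2
ee_pos: [0.4798, -0.2233, 0.3338]
tcp_rot: [0.0, 0.753, 0.658, 0.0]
contact_force: [0.4, -0.0, -1.9]
width: 0.128
finger_force: 40.0
```

```bash
python3 - <<'E'
from h import *
from cell import snapshot
w=wrist('w2')
s=snapshot('scene');d=snapshot('side')
pickle.dump(s,open('scene2.pkl','wb'));pickle.dump(d,open('side2.pkl','wb'))
i=np.hstack([w['pixels'][:, :560][::1,::1],np.zeros((420,1,3),np.uint8)])
a=cv2.resize(w['pixels'],(400,300));b=cv2.resize(s['pixels'][120:330,180:460],(400,300));c=cv2.resize(d['pixels'][100:310,250:530],(400,300))
cv2.imwrite('pics/m2.png',np.vstack([np.hstack([a,b]),np.hstack([c,c*0])])[:,:,::-1])
E
```

```text
6.2 [ 0.4798 -0.2233  0.3338] yang -7.68 0.12843991801287055 [-0.48 -0.21  1.61  0.    1.74 -0.35] [ 0.4 -0.  -1.9]
```

View pics/m2.png

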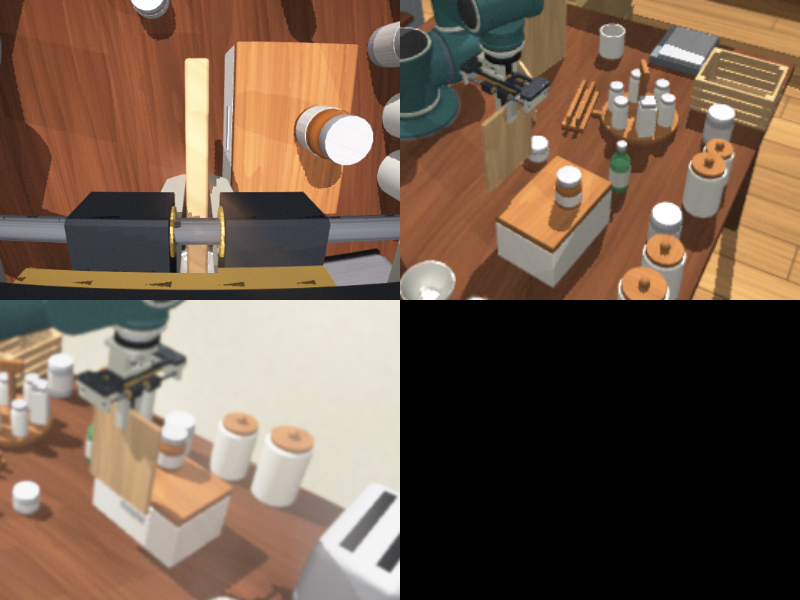

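The board hangs straight and level, parallel to the bin's front. In the wrist view the lid's front edge runs from about (330,60) to (324,250) in full-size pixels.

```bash
python3 - <<'E'
from h import *
w=pickle.load(open('w2.pkl','rb'))
a,b,c=[onz(w,p,.14) for p in((331,59),(323,252),(500,64))]
print(a,b,c,np.degrees(np.arctan2(*(a-b)[[1,0]])))
t=np.deg2rad(np.degrees(np.arctan2(*(a-b)[[1,0]])));m=a[:2]-.12*np.array([np.cos(t),np.sin(t)]);print('front mid',m)
e=[onz(w,(u*1.4,v*1.4),.352) for u,v in((197,59),(196,200))];print(e)
E
```

```text
[ 0.54471481 -0.11145329  0.14      ] [ 0.51864647 -0.29132954  0.14      ] [ 0.69952218 -0.13268599  0.14      ] 81.75389155412653
front mid [ 0.52750376 -0.23021263]
[array([ 0.49088594, -0.14334788,  0.352     ]), array([ 0.48072894, -0.21419714,  0.352     ])]
```

Emit:
servo_tool:
  increments: "0 0 -0.1 0;0 0 -0.23 0;0 0 -0.38 0;0 0 -0.5 0;0 0 -0.57 0"

```text
time: 6.85
ee_pos: [0.4792, -0.2237, 0.1887]
tcp_rot: [-0.001, 0.753, 0.658, -0.0]
contact_force: [-0.1, 0.9, -0.8]
width: 0.126
finger_force: 40.0
```

Emit:
servo_tool:
  increments: "0 0 -0.015 0;0 0 -0.025 0;0 0 -0.035 0;0 0 -0.035 0"

```text
time: 7.25
ee_pos: [0.4801, -0.2244, 0.1833]
tcp_rot: [0.001, 0.753, 0.658, 0.0]
contact_force: [0.8, -0.1, -1.2]
width: 0.128
finger_force: 40.0
```

Emit:
servo_tool:
  increments: "0 0 -0.004 0;0 0 -0.008 0;0 0 -0.008 0;0 0 -0.008 0"

```text
time: 7.65
ee_pos: [0.48, -0.2244, 0.1816]
tcp_rot: [0.001, 0.753, 0.658, 0.0]
contact_force: [-1.1, 0.7, 5.7]
width: 0.125
finger_force: 40.0
```

Emit:
servo_tool:
  increments: "0 0 0 0;0 0 0 0;0 0 0 0;0 0 0 0;0 0 0 0"
  jaw: 0.45

```text
time: 8.15
ee_pos: [0.4797, -0.2242, 0.1803]
tcp_rot: [-0.0, 0.753, 0.658, -0.0]
contact_force: [0.8, -0.3, -0.0]
width: 0.443
finger_force: 0.0
```

Emit:
servo_tool:
  increments: "0 0 0.06 0;0 0 0.15 0;0 0 0.28 0;0 0 0.32 0;0 0 0.32 0"

```text
time: 8.65
ee_pos: [0.4802, -0.2244, 0.2626]
tcp_rot: [0.001, 0.753, 0.658, 0.001]
contact_force: [1.7, 0.1, -1.1]
width: 0.451
finger_force: 0.0
```

```bash
python3 - <<'E'
from h import *
from cell import snapshot
w=wrist('w3');s=snapshot('scene');d=snapshot('side')
a=cv2.resize(w['pixels'],(400,300));b=cv2.resize(s['pixels'][120:330,180:460],(400,300));c=cv2.resize(d['pixels'][130:277,300:496],(400,300))
cv2.imwrite('pics/m3.png',np.hstack([a,c])[:,:,::-1])
E
```

```text
8.65 [ 0.4802 -0.2244  0.2626] yang -7.76 0.45087263524607135 [-0.49 -0.21  1.72  0.    1.63 -0.35] [ 1.7  0.1 -1.1]
```

View pics/m3.png

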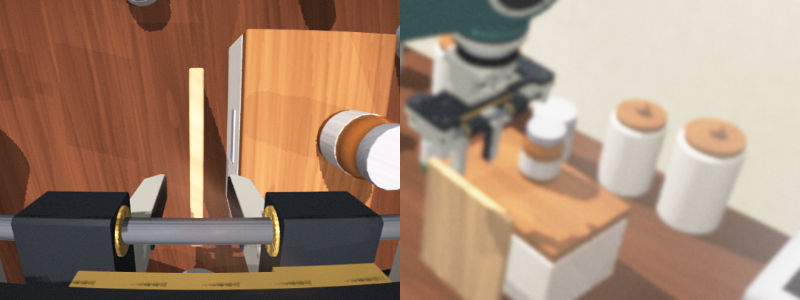

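Emit:
servo_tool:
  increments: "-0.12 0.016 0 0;-0.238 0.032 0 0;-0.238 0.032 0 0;-0.238 0.032 0 0;-0.238 0.032 0 0"
  jaw: 0
  force: 20

```text
time: 9.3
ee_pos: [0.4206, -0.2162, 0.2598]
tcp_rot: [-0.0, 0.753, 0.658, -0.0]
contact_force: [-0.1, 1.0, -0.8]
width: 0.071
finger_force: 0.0
```

Emit:
servo_tool:
  increments: "0 0 -0.1 0;0 0 -0.2 0;0 0 -0.285 0;0 0 -0.285 0;0 0 -0.285 0"

```text
time: 9.8
ee_pos: [0.4206, -0.2162, 0.1894]
tcp_rot: [-0.0, 0.753, 0.658, -0.0]
contact_force: [0.1, -0.2, 0.1]
width: 0.001
finger_force: 0.0
```

Emit:
servo_tool:
  increments: "0.03 -0.004 0 0;0.06 -0.008 0 0;0.09 -0.012 0 0;0.12 -0.016 0 0;0.13 -0.018 0 0"

```text
time: 10.3
ee_pos: [0.4536, -0.2208, 0.1891]
tcp_rot: [-0.0, 0.753, 0.658, -0.0]
contact_force: [0.3, -0.1, 0.2]
width: 0.007
finger_force: 0.0
```

Emit:
servo_tool:
  increments: "0.014 -0.002 0 0;0.028 -0.004 0 0;0.042 -0.006 0 0;0.056 -0.008 0 0;0.07 -0.01 0 0"

```text
time: 10.8
ee_pos: [0.4705, -0.2233, 0.1892]
tcp_rot: [0.0, 0.753, 0.658, 0.0]
contact_force: [-0.4, -0.3, 0.2]
width: 0.005
finger_force: 0.0
```

Emit:
servo_tool:
  increments: "0.014 -0.002 0 0;0.028 -0.004 0 0;0.042 -0.006 0 0;0.056 -0.008 0 0;0.07 -0.01 0 0"

```text
time: 11.3
ee_pos: [0.488, -0.2257, 0.1891]
tcp_rot: [-0.0, 0.753, 0.658, -0.0]
contact_force: [0.0, 0.0, -0.3]
width: 0.003
finger_force: 0.0
```

Emit:
servo_tool:
  increments: "0.008 -0.001 0 0;0.016 -0.002 0 0;0.016 -0.002 0 0;0.016 -0.002 0 0;0.016 -0.002 0 0"

```text
time: 11.8
ee_pos: [0.4917, -0.2262, 0.1892]
tcp_rot: [0.0, 0.753, 0.658, 0.0]
contact_force: [-0.9, -0.2, -0.3]
width: 0.003
finger_force: 0.0
```

```bash
python3 - <<'E'
from h import *
from cell import snapshot
w=wrist('w4');s=snapshot('scene');d=snapshot('side')
a=cv2.resize(w['pixels'],(400,300));b=cv2.resize(s['pixels'][180:330,220:420],(400,300));c=cv2.resize(d['pixels'][150:300,270:470],(400,300))
cv2.imwrite('pics/m4.png',np.vstack([np.hstack([a,b]),np.hstack([c,c*0])])[:,:,::-1])
E
```

```text
11.8 [ 0.4917 -0.2262  0.1892] yang -7.76 0.0025023784188561316 [-0.48 -0.16  1.8  -0.    1.51 -0.34] [-0.9 -0.2 -0.3]
```

View pics/m4.png

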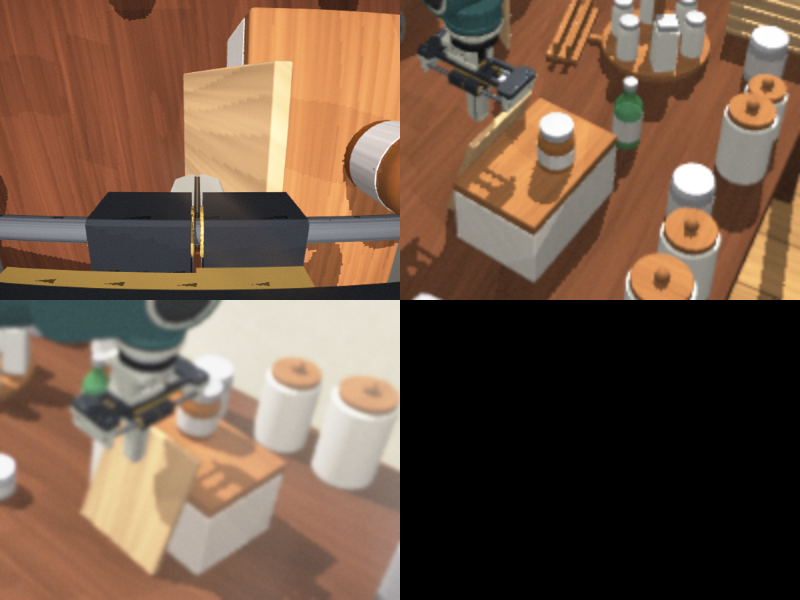

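The board leans against the bin, with its top edge over the lid. Quick check of its foot from the wrist picture, where the foot line runs from composite (184,75) to (185,190), then the arm backs off and rises.

```bash
python3 - <<'E'
from h import *
w=pickle.load(open('w4.pkl','rb'))
P=lambda u,v,z:onz(w,(u*1.4,v*1.4),z)
a,b=P(184,74,0),P(185,190,0);c,e=P(291,62,.193),P(283,190,.193)
for p,q in((a,b),(c,e)):print(p.round(3),q.round(3),np.degrees(np.arctan2(*(p-q)[[1,0]])))
n=np.array([.9905,-.1375]);m=np.array([.5284,-.23]);t=np.array([.1375,.9905])
for p in(a,c):print('normal',(p[:2]-m)@n,'along',(p[:2]-m)@t)
E
```

```text
[ 0.487 -0.144  0.   ] [ 0.465 -0.299  0.   ] 82.00085516503304
[ 0.552 -0.153  0.193] [ 0.544 -0.225  0.193] 83.3953029004813
normal -0.05301014088219019 along 0.07934197554585351
normal 0.012712892878774664 along 0.07967071099191544
```

Emit:
servo_tool:
  increments: "-0.1 0.014 0 0;-0.22 0.03 0 0;-0.26 0.036 0.1 0;-0.26 0.036 0.3 0;-0.26 0.036 0.48 0"

```text
time: 12.45
ee_pos: [0.426, -0.217, 0.3111]
tcp_rot: [0.0, 0.753, 0.658, 0.0]
contact_force: [1.2, -1.0, 0.1]
width: 0.007
finger_force: 0.0
```

Emit:
servo_tool:
  increments: "0 0 0.2 0;0 0 0.24 0;0 0 0.24 0;0 0 0.24 0"
  jaw: 0.8

```text
time: 12.85
ee_pos: [0.4267, -0.2171, 0.3676]
tcp_rot: [-0.001, 0.753, 0.658, -0.0]
contact_force: [0.8, 0.3, -0.2]
width: 0.301
finger_force: 0.0
```

Emit:
servo_tool:
  increments: "0.378 0.936 0 0.352;0.378 0.936 0 0.352;0.378 0.936 0 0.352;0.378 0.936 0 0.352;0.378 0.936 0 0.352"

```text
time: 13.35
ee_pos: [0.5204, 0.0167, 0.3671]
tcp_rot: [-0.001, 0.62, 0.785, -0.001]
contact_force: [0.9, -1.3, 0.2]
width: 0.731
finger_force: 0.0
```

Emit:
servo_tool:
  increments: "0.38 0.936 -0.1 0.352;0.38 0.936 -0.1 0.352;0.38 0.936 -0.1 0.352;0.38 0.936 -0.1 0.352;0.38 0.936 -0.1 0.352"

```text
time: 13.85
ee_pos: [0.614, 0.2472, 0.3418]
tcp_rot: [-0.001, 0.466, 0.885, -0.001]
contact_force: [0.6, -0.9, 0.5]
width: 0.797
finger_force: 0.0
```

Emit:
servo_tool:
  increments: "0 0 0 0;0 0 0 0;0 0 0 0;0 0 0 0"

```text
time: 14.25
ee_pos: [0.6137, 0.244, 0.3447]
tcp_rot: [0.0, 0.466, 0.885, 0.0]
contact_force: [0.8, -0.3, 0.3]
width: 0.798
finger_force: 0.0
```

Emit:
servo_tool:
  increments: "0.009 0.028 -0.2 0;0.009 0.028 -0.4 0;0.009 0.028 -0.55 0;0.009 0.028 -0.614 0;0.009 0.028 -0.614 0"

```text
time: 14.75
ee_pos: [0.6157, 0.2512, 0.1897]
tcp_rot: [-0.001, 0.466, 0.885, -0.001]
contact_force: [0.4, -1.1, 0.3]
width: 0.799
finger_force: 0.0
```

Emit:
servo_tool:
  increments: "0 0 0 0;0 0 0 0;0 0 0 0;0 0 0 0;0 0 0 0"
  jaw: 0
  force: 40

```text
time: 15.25
ee_pos: [0.6163, 0.2522, 0.1916]
tcp_rot: [0.0, 0.466, 0.885, 0.0]
contact_force: [0.6, 0.3, -0.2]
width: 0.418
finger_force: 0.0
```

Emit:
servo_tool:
  increments: "0 0 0 0;0 0 0 0;0 0 0 0;0 0 0 0;0 0 0 0"

```text
time: 15.75
ee_pos: [0.6187, 0.2547, 0.1917]
tcp_rot: [0.002, 0.465, 0.885, 0.004]
contact_force: [31.3, 24.1, -6.9]
width: 0.172
finger_force: 58.9
```

Emit:
servo_tool:
  increments: "0.006 0.006 0 0;0.012 0.012 0 0;0.012 0.012 0 0;0.012 0.012 0 0"

```text
time: 16.15
ee_pos: [0.6189, 0.2552, 0.1917]
tcp_rot: [-0.0, 0.466, 0.885, -0.0]
contact_force: [-5.9, 0.3, 6.6]
width: 0.174
finger_force: 57.5
```

Emit:
servo_tool:
  increments: "0 0 0 -0.06;0 0 0 -0.16;0 0 0 -0.27;0 0 0 -0.38;0 0 0 -0.48"
  force: 30

```text
time: 16.65
ee_pos: [0.622, 0.2563, 0.1917]
tcp_rot: [0.002, 0.673, 0.74, 0.004]
contact_force: [36.3, 14.9, -7.7]
width: 0.175
finger_force: 46.7
```

```bash
python3 - <<'E'
from h import *
w=pickle.load(open('w1.pkl','rb'))
g=cv2.cvtColor(w['pixels'],cv2.COLOR_RGB2GRAY)[95:245,240:312]
c=cv2.resize(w['pixels'][85:255,230:345],(540,798//1))[:595]
for l in cv2.createLineSegmentDetector().detect(g)[0][:,0]:
    a,b=l[:2]+[240,95],l[2:]+[240,95]
    if np.linalg.norm(a-b)>50:
        for z in(.046,.212):
            A,B=onz(w,a,z),onz(w,b,z);v=(A-B)*np.sign((A-B)[1]);print(z,a.round(0),b.round(0),A.round(3),np.degrees(np.arctan2(-v[0],v[1])).round(2))
E
```

```text
0.046 [282. 243.] [282. 102.] [0.475 0.132 0.046] 10.93
0.212 [282. 243.] [282. 102.] [0.461 0.191 0.212] 10.93
0.046 [269. 102.] [270. 243.] [0.425 0.309 0.046] 10.77
0.212 [269. 102.] [270. 243.] [0.429 0.303 0.212] 10.77
0.046 [299. 177.] [300. 103.] [0.479 0.225 0.046] 10.3
0.212 [299. 177.] [300. 103.] [0.464 0.25  0.212] 10.3
0.046 [290. 238.] [289. 182.] [0.484 0.141 0.046] 11.59
0.212 [290. 238.] [289. 182.] [0.467 0.196 0.212] 11.59
0.046 [251. 104.] [254. 231.] [0.404 0.302 0.046] 10.86
0.212 [251. 104.] [254. 231.] [0.416 0.299 0.212] 10.86
0.046 [293. 104.] [292. 229.] [0.454 0.311 0.046] 10.93
0.212 [293. 104.] [292. 229.] [0.448 0.305 0.212] 10.93
0.046 [259. 174.] [259. 113.] [0.429 0.218 0.046] 9.86
0.212 [259. 174.] [259. 113.] [0.432 0.246 0.212] 9.86
0.046 [290. 181.] [290. 103.] [0.469 0.218 0.046] 10.93
0.212 [290. 181.] [290. 103.] [0.457 0.245 0.212] 10.93
0.046 [260. 229.] [260. 177.] [0.443 0.146 0.046] 9.49
0.212 [260. 229.] [260. 177.] [0.44  0.199 0.212] 9.49
```

Emit:
servo_tool:
  increments: "0.007 -0.008 0 0;0.014 -0.016 0 0;0.014 -0.016 0 0;0.014 -0.016 0 0"

```text
time: 17.05
ee_pos: [0.6225, 0.255, 0.192]
tcp_rot: [-0.002, 0.67, 0.742, 0.003]
contact_force: [2.1, 29.4, 3.5]
width: 0.173
finger_force: 41.2
```

Emit:
servo_tool:
  increments: "0 0 0 -0.06;0 0 0 -0.16;0 0 0 -0.27;0 0 0 -0.38;0 0 0 -0.48"

```text
time: 17.55
ee_pos: [0.6252, 0.2545, 0.192]
tcp_rot: [-0.001, 0.835, 0.55, 0.005]
contact_force: [34.7, 28.2, -7.4]
width: 0.171
finger_force: 41.2
```

Emit:
servo_tool:
  increments: "0.011 0.014 0 0;0.013 0.014 0 -0.12;0.016 0.013 0 -0.24;0.019 0.011 0 -0.36;0.021 0.01 0 -0.48"

```text
time: 18.05
ee_pos: [0.6279, 0.2531, 0.192]
tcp_rot: [0.0, 0.946, 0.324, -0.0]
contact_force: [-5.0, -6.2, 8.0]
width: 0.17
finger_force: 38.9
```

Emit:
servo_tool:
  increments: "0.002 -0.003 0 -0.12;0.003 -0.006 0 -0.24;0.004 -0.009 0 -0.36;0.005 -0.011 0 -0.454;0.005 -0.011 0 -0.454"

```text
time: 18.55
ee_pos: [0.6291, 0.2504, 0.192]
tcp_rot: [0.0, 0.996, 0.092, 0.0]
contact_force: [-4.9, -4.6, 8.8]
width: 0.172
finger_force: 38.9
```

Emit:
servo_tool:
  increments: "0 0 0 0;0 0 0 0;0 0 0 0"

```text
time: 18.85
ee_pos: [0.6291, 0.2505, 0.192]
tcp_rot: [0.0, 0.996, 0.094, 0.0]
contact_force: [-5.2, -3.7, 9.5]
width: 0.17
finger_force: 38.9
```

```bash
python3 - <<'E'
from h import *
from cell import snapshot
w=wrist('w5');s=snapshot('scene');d=snapshot('side')
pickle.dump(s,open('scene5.pkl','wb'));pickle.dump(d,open('side5.pkl','wb'))
a=cv2.resize(w['pixels'],(400,300));b=cv2.resize(s['pixels'][120:240,280:440],(400,300),interpolation=cv2.INTER_CUBIC);c=cv2.resize(d['pixels'][110:230,180:340],(400,300),interpolation=cv2.INTER_CUBIC);e=cv2.resize(d['pixels'][150:300,270:470],(400,300))
cv2.imwrite('pics/m5.png',np.vstack([np.hstack([a,b]),np.hstack([c,e])])[:,:,::-1])
E
```

```text
18.85 [0.6291 0.2505 0.192 ] yang -79.17 0.17022482352108154 [ 0.34  0.14  1.5  -0.    1.51  1.72] [-5.2 -3.7  9.5]
```

View pics/m5.png

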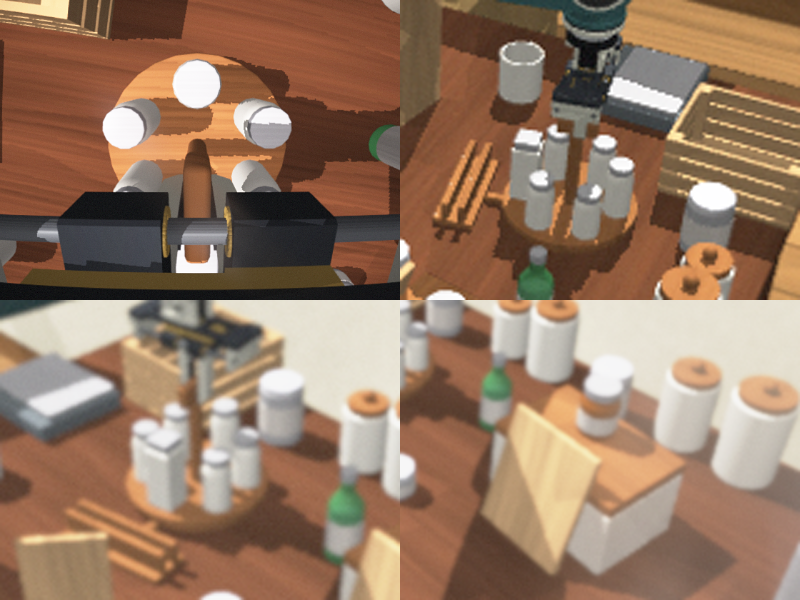

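The square jar now stands at the pointer side and the board still leans squarely. Numeric check of the jar (lid at scene composite (530,136), side composite (165,441)) against the pointer, tip at scene composite (488,197).

```bash
python3 - <<'E'
from h import *
s=pickle.load(open('scene5.pkl','rb'));d=pickle.load(open('side5.pkl','rb'))
c=np.array([.6226,.2495])
for n,p in(('jar scene',onz(s,(280+130*.4,120+136*.4),.146)),('jar side',onz(d,(180+165*.4,110+141*.4),.146)),('ptr tip scene',onz(s,(280+88*.4,120+197*.4),.013)),('ptr side',onz(d,(180+143*.4,110+225*.4),.013))):
    v=c-p[:2];print(n,p.round(4),np.degrees(np.arctan2(v[1],v[0])).round(1),np.linalg.norm(v).round(4))
E
```

```text
jar scene [0.5526 0.2316 0.146 ] 14.3 0.0722
jar side [0.5421 0.2236 0.146 ] 17.8 0.0846
ptr tip scene [0.4947 0.2109 0.013 ] 16.8 0.1336
ptr side [0.4995 0.2343 0.013 ] 7.0 0.1241
```

```bash
python3 - <<'E'
from h import *
w=pickle.load(open('w5.pkl','rb'))
x0,y0=225,185
g=cv2.cvtColor(w['pixels'],cv2.COLOR_RGB2GRAY)[y0:305,x0:330]
for l in cv2.createLineSegmentDetector().detect(g)[0][:,0]:
    a,b=l[:2]+[x0,y0],l[2:]+[x0,y0]
    if np.linalg.norm(a-b)>22 and abs(a[0]-b[0])<12:
        A,B=onz(w,a,.204),onz(w,b,.204);v=(A-B)*np.sign((A-B)[0]);print(a.round(0),b.round(0),A.round(3),B.round(3),np.degrees(np.arctan2(v[1],v[0])).round(2))
# predicted positions for yaw 10.8 projected in the scene, with bias from handle top at start
s=pickle.load(open('scene5.pkl','rb'));t=np.deg2rad(10.8);u=np.array([np.cos(t),np.sin(t)]);c=np.array([.6226,.2495])
b=np.array([350.9,165.4])-proj(s,[*c,.204])[0];print('bias',b)
for n,P in(('jar lid',[*(c-.075*u),.146]),('ptr130',[*(c-.13*u),.013])):print(n,((proj(s,P)[0]+b-[280,120])*2.5+[400,0]).round(1))
E
```

```text
[286. 199.] [292. 222.] [0.669 0.254 0.204] [0.66  0.25  0.204] 26.04
[235. 271.] [239. 303.] [0.636 0.268 0.204] [0.622 0.265 0.204] 15.19
[248. 303.] [258. 224.] [0.623 0.261 0.204] [0.657 0.263 0.204] 3.46
[295. 242.] [303. 303.] [0.653 0.247 0.204] [0.627 0.239 0.204] 18.63
[257. 251.] [257. 303.] [0.646 0.261 0.204] [0.624 0.257 0.204] 9.95
[294. 303.] [292. 242.] [0.627 0.242 0.204] [0.652 0.248 0.204] 13.21
bias [-0.69125039  0.48112236]
jar lid [527.1 135.3]
ptr130 [490.  193.4]
```

The predicted and observed pixels agree within about 1.5 px, and the handle edges average 11.6° against the rack's yaw of 10.8°. The square jar is over the pointer and the grip is holding, so I'm handing in.

```bash
python3 -c "
from cell import sign_off;print(sign_off())"
```

```text
the job is handed in; nothing more can be done
None
```

I handed the job in at about 19 s. The board leans squarely against the middle of the bin's front, its foot about 5 cm out. By my measurements the square jar is over the pointer to within a few degrees, and the gripper still holds the handle.

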